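Seat a gas manifold on its drilling base and hold the pipe gauge at the index

ROBOT

A 7-joint arm with a two-finger parallel gripper is mounted at the origin on the work surface. World frame = base frame: x ahead of the robot, y to its left, z up, the work surface at z = 0. Lengths are in m, angles in rad, forces in N, time in s.
With the tool pointing down it reaches from about 0.4 to 0.85 m from the base axis. Payload 4.5 kg.
Tool frame: the origin (TCP) lies at the very end of the fingers, on their centre line; the grasp point (between the pads) lies 19 mm behind it (r.pinch_z is the distance from the TCP to the grasp point, in m); z points along the fingers, y is the line along which they close (so a half turn about z gives the same grasp; the last joint's range is limited). The gripper opens to 88 mm and grips with 3 to 60 N. Pads are 18 mm wide; open, the fingers measure 123 mm over their backs; the gripper's body (75 mm by 187 mm) begins 45 mm behind the grasp point.
Start: joints at [1.228, 0.689, -0.195, 1.565, 0.157, 0.902, -0.215], TCP at [0.23, -0.581, 0.239] pointing down, gripper open.
Joint ranges: [-3.01, 3.01], [-0.46, 2.08], [-1.47, 1.51], [0.13, 2.56], [-1, 4.14], [0.04, 2.09], [-2.66, 2.66]. Speed limits (rad/s): [2.57, 2.57, 3.14, 3.14, 3.14, 3.14, 3.14].

INTERFACE

Orientations are given as a unit quaternion [x, y, z, w].
In Python, from plant import r, cams gives the robot as it stands.
- The arm moves only by the shell command python3 -m pendant 'ROWS' [FORCE]. ROWS is JSON, a list of rows, each a list of 3 entries, a list of its own where there are three numbers: the closure, from -1 (fully open) to 1 (shut), then the shift along the tool's x, y, z in mm, then the turn, a rotation vector about the tool's x, y, z in degrees. A call has 1 to 8 rows; each row shifts and turns the commanded pose from where the row before left it, along the tool's axes as they then stand; what a row does not reach is not made up. A row lasts 1/8 s, in which the tool goes at most 62.5 mm and 10.7 degrees, less where a joint would pass 70% of its speed; a pose out of reach is approached as far as the arm can. A call with a gripper value outside its range is refused whole. The fingers move at their own pace and stop on an object; FORCE is the grip in N (left out, the last holds). Time passes only in rows, so rows that do not move let the fingers close. It gives the time, the measured TCP pose, the force, the opening and the grip force at its end, in the units of the state.
- r.get_state(): the state, without advancing time (a new reading comes with each control period).
- cams.snapshot(name): name is "side" or "top" or "wrist"; returns a dict with "img" (400x640x3 uint8, red, green, blue), "camera_matrix" (3x3 intrinsics, pixels), "camera_from_world" (4x4, takes a point from world to camera coordinates); the wrist camera has in their place "tool_from_camera" (4x4, takes a point from camera to tool coordinates, whose origin is the TCP and whose axes are the flange's). Camera axes: x right, y up, looking along -z (the intrinsics and any distortion apply to the point x, -y, -z); pixel columns grow to the right and rows downward; lengths in m; the calibration is good to about 2 mm. The wrist camera is an equidistant fisheye: a pixel r from the principal point sees the ray r / f radians off the axis. A picture is of the moment at which its call begins: read the wrist's pose just before it. There is no depth.
- r.finish_job(): hands the job in; it is judged then, once.
The state is a dict: "clock": time; "q": joint angles; "qd": joint speeds; "joint_torque": joint torques, N m; "tool_pos": TCP position; "eef_rot": TCP orientation; "contact_force": force on the tool from outside, world axes, zero at the start; "moment": the same for the moment, N m; "opening": opening from 0.0 (shut) to 1.0 (fully open); "finger_force": force on a finger pad.
Only numpy, scipy, OpenCV 4.12 (cv2) and the standard library are available. Lean on these libraries where they do the work, as an engineer would, in place of code of your own. Each camera call takes 0.05 s, during which the arm holds its last target. There are 200 camera calls.

TASK

The gas manifold's pipe has to be marked for a branch hole. Lower the manifold over the two pins of the drilling base, without dropping it, until its plate lies flush, and let go of it; then stand the pipe gauge astride the manifold's pipe and rock it round the pipe until its swinging needle settles on the index at the dial's rim. Finish while still holding the gauge there, both legs of its shoe resting lightly on the pipe, so that the hole can be marked; leave everything else on the counter where it is.

Things in the scene. Friction and masses are not known exactly. Their poses are not given: they have to be found in the camera images.
- base: drilling base, fixed: a dark steel slab 150 x 126 x 12 mm, lying on the counter, with two upright steel pins at opposite corners. Origin at the centre of its underside, x along its 150 mm length, z up.
- pin_a (a point): tip of the pin at x +50, y +42 mm of the base. Each pin is 10 mm thick and stands 25 mm above the slab's top; its upper 10 mm taper to 3 mm.
- pin_b (a point): tip of the other pin, at x -50, y -42 mm of the base.
- pipe_mid (a point): the loose gas manifold (0.6 to 1.0 kg): a horizontal steel pipe, 48 mm thick, on two low saddles over a flat plate. This point is the pipe's centre, on its axis, 50 mm above the plate's underside; x runs along the pipe, z up. The pipe is bare from x -55 to +55 mm, its sides free down to the plate between the saddles (8 mm long, at x +-38 mm); beyond are sockets 58 mm thick, to x +-77 mm.
- plate_under (a point): centre of the underside of the manifold's plate, below the pipe's centre. The plate is 130 (along the pipe) x 110 x 8 mm, with a 13 mm through-hole at each corner, x +-50, y +-42 mm, so it fits over the pins either way round, its x along the base's x. When the plate is flush on the base, this point is 12 mm above the counter, over the base's centre.
- gauge_grip (a point): the loose pipe gauge (0.3 to 0.6 kg), 176 mm tall, standing upright on its two feet. This point is the centre of its grip, a square black post 28 x 28 mm, 50 mm tall, at its top, 153 mm above the feet. Below the grip is a round dial case, 90 mm across, 26 mm thick, centre 83 mm above the feet; below that the V shoe. z points up, y across the dial, x out of the dial's face.
- shoe_axis (a point): point of the gauge 157 mm straight below the grip's centre, 4 mm below the level of its feet. The shoe is an upside-down V of 90 degrees, 50 mm long (x), 84 mm wide (y) over the feet, its inner corner 30 mm above the feet; with both legs resting on the manifold's pipe, this point lies on the pipe's axis. Axes as for the grip.
- needle (a joint): angle of the thin black needle in the dial, about the gauge's +x, in rad. It turns freely, its weight keeps it pointing to the sky: 0 when the gauge is upright, +0.3 when the gauge is tipped by -0.3 rad about its own +x (top leaning to the gauge's +y, clockwise seen facing the dial). After a movement it swings for about a second.
- index (a joint): angle of the dark steel index clamped on the dial's rim, in the same sense: 0 at the top of the dial, 0.17 to 0.5 rad as set, to the left of the top as one faces the dial. It stays as set, out of reach; the needle is on the index when both angles are equal.
- needle_tip (a point): tip of the needle, 36 mm from the dial's centre.
- index_tip (a point): inner point of the index, 36 mm from the dial's centre, where the needle's tip should stand.
- drill: bystander: cordless drill with a teal body standing on its battery, 215 mm tall; origin under its centre.
- spanner: bystander: dark spanner, 200 mm long, lying flat; origin under its centre.
- elbow: bystander: brass pipe elbow, about 57 mm; origin under its corner.
- cap: bystander: round metal pipe cap, 54 mm across and 28 mm tall; origin under its centre.
- bowl: bystander: steel mixing bowl, 140 mm across and 50 mm tall; origin under its centre.
- tape: bystander: yellow tape measure, 70 x 36 x 60 mm; origin under its centre.
- ladle: bystander: steel ladle, 260 mm long, lying; origin under its middle.

How it is judged:
On the way, in this order (a step that is already met when the one before it is completed fails the run):
1. the manifold's plate lies flush on the base over both pins, and is let go (height (world z) of plate_under below 0.0145 m and horizontal distance between plate_under and base below 0.006 m and angle between the x axis of plate_under and the x axis of base, either way round below 0.06 rad and angle between plate_under's own z axis and vertical below 0.03 rad and contact force between the fingers and manifold below 0.1 N), for 0.2 s.
2. the gauge, held by the fingers, stands astride the pipe (contact force between the fingers and gauge above 1 N and contact force between gauge and manifold above 0.5 N and z of shoe_axis in the frame of pipe_mid below 0.006 m), for 0.1 s.
At the end, for the whole second after the job is handed in: Plate flush on the base: within 2.5 mm in height, 6 mm of centre, 0.06 rad of turn, 0.03 rad of tilt. Gauge in the fingers (over 2 N), on the bare pipe with 0.5 to 40 N, within 3 mm of its axis and 0.1 rad of square; needle still, tip within 3 mm of the index point. All through the last second (height (world z) of plate_under below 0.0145 m and horizontal distance between plate_under and base below 0.006 m and angle between the x axis of plate_under and the x axis of base, either way round below 0.06 rad and angle between plate_under's own z axis and vertical below 0.03 rad and z of shoe_axis in the frame of pipe_mid between -0.003 and 0.003 m and y of shoe_axis in the frame of pipe_mid between -0.003 and 0.003 m and x of shoe_axis in the frame of pipe_mid between -0.04 and 0.04 m and angle between the x axis of shoe_axis and the x axis of pipe_mid, either way round below 0.1 rad and distance between needle_tip and index_tip below 0.003 m and velocity of joint needle between -0.5 and 0.5 rad/s and contact force between the fingers and gauge above 2 N and contact force between gauge and manifold between 0.5 and 40 N); the arm keeps its last pose, push and grip.
It fails at once if the manifold is dropped onto the base (falls faster than 0.45 m/s over the pins) (horizontal distance between plate_under and base below 0.04 m and height (world z) of plate_under below 0.06 m and linear speed of manifold above 0.45 m/s).
It fails at once if a bystander is pushed by more than 20 mm (distance of any of drill, spanner, elbow, cap, bowl, tape, ladle from where it was at the start of the episode above 0.02 m).
It also fails if it takes over 53 s, if anything falls off the work surface, if the arm or the gripper's body presses on something with over 40 N, if the wrist force passes 120 N, or if a joint passes its speed limit or range.

## Working session

There is one attempt and no reset: what is moved stays moved. The work goes in short steps, Python scripts to look and compute and a shell command to move; the robot and the scene stay as the last step left them, time stands still between calls to the robot, and variables do not carry over. Pictures are saved under pics/ and viewed, at most 13 in all, crops included, and the job is handed in when it is done.

```bash
ls; mkdir -p pics
python3 - <<'E'
from plant import r,cams
import cv2,json
s=r.get_state();print(s)
for n in("side","top"):
    c=cams.snapshot(n);cv2.imwrite(f"pics/{n}0.png",c["img"][:,:,::-1]);print(c["camera_matrix"],c["camera_from_world"],[k for k in c])
c=cams.snapshot("wrist");print(c["camera_matrix"],c["tool_from_camera"]);cv2.imwrite("pics/wrist0.png",c["img"][:,:,::-1])
E
```

```text
pics
{'clock': 0.0, 'q': array([ 1.22779298,  0.68996065, -0.19454841,  1.56630674,  0.1572968 ,
        0.90248431, -0.21506305]), 'qd': array([-1.16637733e-03, -1.61388300e-03,  7.44179356e-04, -1.08826963e-03,
        5.72686538e-05, -2.11203955e-03, -3.27922640e-04]), 'joint_torque': array([ 4.72960182e-04, -5.27552426e+01, -1.26745451e+00, -1.53423822e+01,
       -5.28355502e-02,  6.49115842e-03,  1.35560040e-04]), 'tool_pos': array([ 0.2297188 , -0.58059851,  0.23793539]), 'eef_rot': array([ 9.82291217e-01,  1.87358440e-01, -2.15683120e-04, -8.56304462e-04]), 'contact_force': array([-0.2385049 ,  0.63521053,  0.52709393]), 'moment': array([0.0025797 , 0.03364203, 0.01778077]), 'finger_force': 0.0, 'opening': 0.999544651620719}
[[462.55019885   0.         317.72368953]
 [  0.         462.55019885 205.67847409]
 [  0.           0.           1.        ]] [[-0.78649535 -0.61737194  0.01664207  0.47427781]
 [ 0.3791194  -0.46135309  0.80213578 -0.28679308]
 [-0.48753825  0.63718539  0.59690974 -1.46521165]
 [ 0.          0.          0.          1.        ]] ['img', 'camera_matrix', 'camera_from_world']
[[380.67723518   0.         322.93201249]
 [  0.         380.67723518 200.4272889 ]
 [  0.           0.           1.        ]] [[-0.02171579 -0.99974934 -0.00544785  0.04270016]
 [ 0.98509672 -0.02232686  0.17054609 -0.56600975]
 [-0.17062497 -0.00166312  0.98533464 -1.1265857 ]
 [ 0.          0.          0.          1.        ]] ['img', 'camera_matrix', 'camera_from_world']
[[309.70691629   0.         318.81264619]
 [  0.         309.70691629 196.43712202]
 [  0.           0.           1.        ]] [[-2.07575421e-04  9.62703935e-01  2.70556999e-01  7.02649208e-02]
 [ 9.99999839e-01  3.42590640e-04 -4.51801170e-04  3.97910679e-04]
 [-5.27641060e-04  2.70556862e-01 -9.62703852e-01 -1.46026751e-01]
 [ 0.00000000e+00  0.00000000e+00  0.00000000e+00  1.00000000e+00]]
```

View pics/top0.png

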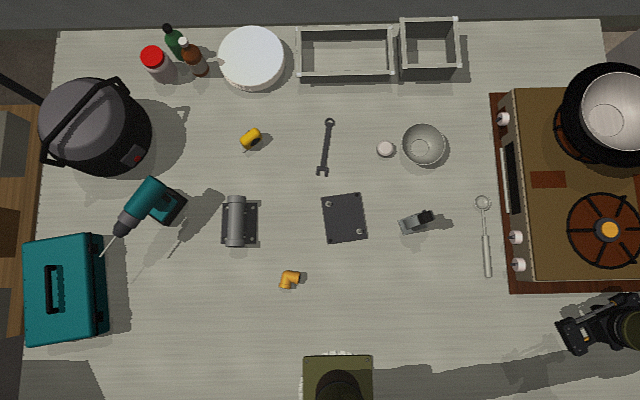

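View pics/side0.png

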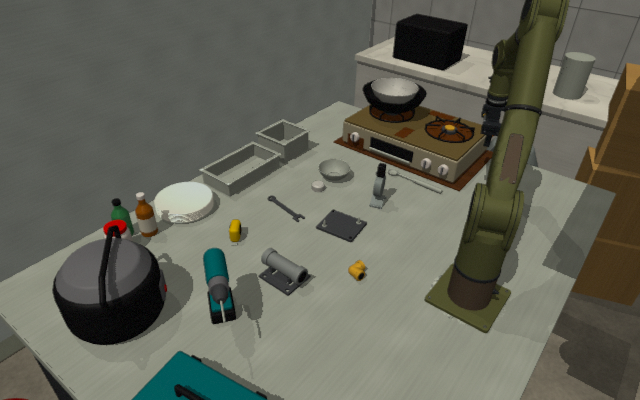

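The top view shows the manifold near (238,221) with its pipe vertical in the image. The base is at (344,217) with pins at about (329,204) and (359,233), and the gauge is at (415,221). The side view shows the same things at (285,265), (342,225) and (380,185).

```bash
cat > h.py <<'E'
import numpy as np,cv2
from plant import r,cams
from scipy.spatial.transform import Rotation as R
def ray(c,uv,wrist=None):
    K=c["camera_matrix"];d=np.array([(uv[0]-K[0,2])/K[0,0],(uv[1]-K[1,2])/K[1,1]])
    if wrist is None:
        T=np.linalg.inv(c["camera_from_world"]);v=np.array([d[0],-d[1],-1.])
    else:
        p=wrist
        Tw=np.eye(4);Tw[:3,:3]=R.from_quat(p["eef_rot"]).as_matrix();Tw[:3,3]=p["tool_pos"]
        T=Tw@c["tool_from_camera"];t=np.hypot(*d);s=np.sin(t)/t if t>1e-9 else 1.
        v=np.array([d[0]*s,-d[1]*s,-np.cos(t)])
    v=T[:3,:3]@v
    return T[:3,3],v/np.linalg.norm(v)
def onz(c,uv,z,wrist=None):
    o,v=ray(c,uv,wrist);return o+v*(z-o[2])/v[2]
def cross(*rays):
    A=0;b=0
    for o,v in rays:
        M=np.eye(3)-np.outer(v,v);A=A+M;b=b+M@o
    p=np.linalg.solve(A,b);return p,[np.linalg.norm(np.cross(p-o,v))*1000 for o,v in rays]
def proj(c,p):
    q=c["camera_from_world"]@np.r_[p,1];K=c["camera_matrix"];return np.array([K[0,0]*q[0]/-q[2]+K[0,2],-K[1,1]*q[1]/-q[2]+K[1,2]])
E
python3 - <<'E'
from h import *
t=cams.snapshot("top");s=cams.snapshot("side")
a=cv2.resize(t["img"][185:265,205:465,::-1],None,fx=3,fy=3,interpolation=cv2.INTER_CUBIC)
b=cv2.resize(s["img"][155:295,255:395,::-1],(300,300),interpolation=cv2.INTER_CUBIC)
can=np.zeros((550,780,3),np.uint8);can[:240]=a;can[245:545,:300]=b
cv2.imwrite("pics/c1.png",can)
for n,uv,z in(("pina",(329,204),.037),("pinb",(359,233),.037),("pipe",(237,220),.05),("gauge",(424,216),.176),("cap",(385,149),.028),("elbow",(290,279),.02),("spanner",(325,150),0),("bowl",(424,145),.05),("tape",(250,139),.06),("drill",(170,200),.1)):
    print(n,onz(t,uv,z).round(3))
E
```

```text
pina [0.557 0.012 0.037]
pinb [ 0.465 -0.078  0.037]
pipe [0.512 0.294 0.05 ]
gauge [ 0.495 -0.244  0.176]
cap [ 0.734 -0.173  0.028]
elbow [0.33  0.136 0.02 ]
spanner [0.744 0.02  0.   ]
bowl [ 0.737 -0.293  0.05 ]
tape [0.766 0.255 0.06 ]
drill [0.569 0.482 0.1  ]
```

View pics/c1.png

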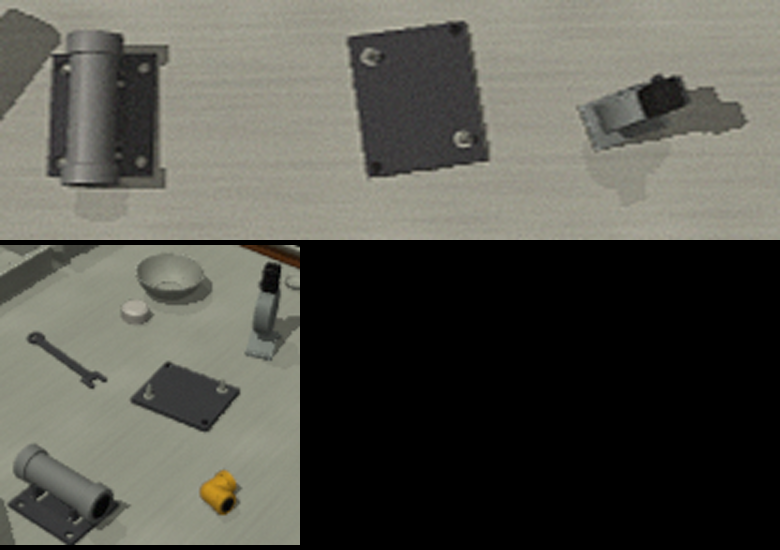

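The crop shows pin_a at the upper left (371,55) and pin_b at the lower right (463,138). The slab's long axis is near vertical in the image, and the manifold pipe is vertical at about x=93. The gauge leans towards the upper right because of perspective. First I move above the gauge for a close wrist look.

```bash
python3 -m pendant '[[-1,[51,-31,-10],[0,0,0]],[-1,[51,-31,-10],[0,0,0]],[-1,[51,-31,-10],[0,0,0]],[-1,[51,-31,-10],[0,0,0]],[-1,[51,-31,-10],[0,0,0]],[-1,[51,-31,-10],[0,0,0]],[-1,[51,-31,-10],[0,0,10]],[-1,[0,0,0],[0,0,10]]]' 20
cat > look.py <<'E'
from h import *
import sys,pickle
s=r.get_state();c=cams.snapshot("wrist");pickle.dump((s,c),open(sys.argv[1]+".pkl","wb"))
cv2.imwrite(f"pics/{sys.argv[1]}.png",c["img"][:,:,::-1]);print(s["tool_pos"],R.from_quat(s["eef_rot"]).as_matrix().round(3).tolist(),s["contact_force"])
E
python3 look.py w1
```

```text
clock: 1.25
tool_pos: [0.4863, -0.242, 0.3096]
eef_rot: [1.0, 0.016, 0.002, -0.001]
contact_force: [-0.3, 0.2, 0.5]
opening: 1.002
finger_force: 0.0
[ 0.48634801 -0.24201635  0.30955409] [[0.999, 0.033, 0.004], [0.033, -0.999, 0.003], [0.004, -0.002, -1.0]] [-0.28505281  0.21562263  0.50321335]
```

View pics/w1.png

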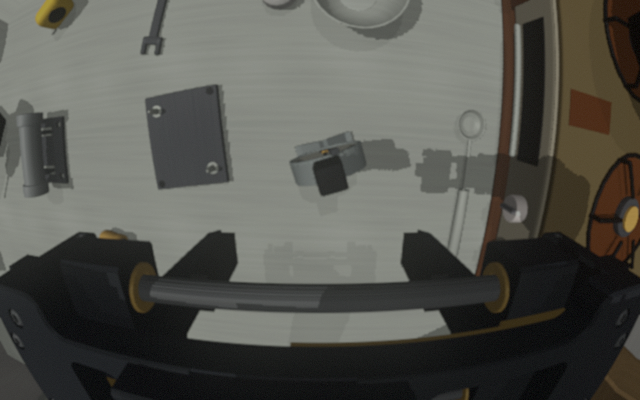

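Gripper at the bottom. The gauge grip's top is at (330,175) and its dial case spans (290,165)-(365,150). The base pins are at about (156,112) and (211,168), and the manifold is at (35,150). I zoom in next.

Run:
```python
from h import *
import pickle
s,c=pickle.load(open("w1.pkl","rb"))
im=c["img"][:,:,::-1]
can=np.zeros((600,800,3),np.uint8)
can[:400,:400]=cv2.resize(im[115:215,275:375],(400,400),interpolation=cv2.INTER_CUBIC)
can[:400,400:]=cv2.resize(im[80:190,130:240],(400,400),interpolation=cv2.INTER_CUBIC)
t=cams.snapshot("side");can[400:,:250]=cv2.resize(t["img"][155:215,350:425,::-1],(250,200),interpolation=cv2.INTER_CUBIC)
can[400:,300:550]=cv2.resize(im[105:205,10:85],(250,200)) if 0 else cv2.resize(im[105:205,0:125],(250,200))
cv2.imwrite("pics/c2.png",can)
```

```text
(no output)
```

View pics/c2.png

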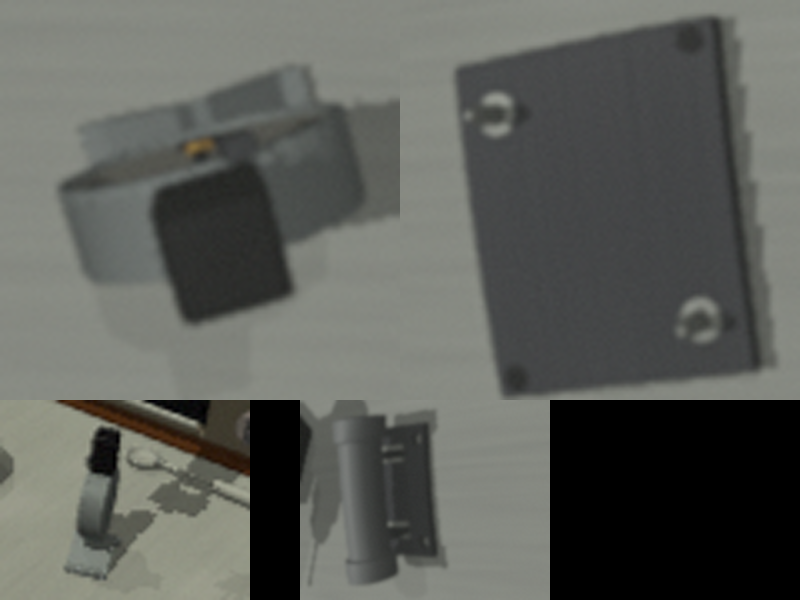

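The dial faces world +x (image up). The index is the dark mark to the image right of the orange hub, i.e. towards world −y. The grip top corners are at zoom (152,200), (262,170), (295,290) and (185,322). The slab's corner spots are at zoom (690,40) and (515,378). Next come pictures above the base and above the manifold.

```bash
python3 -m pendant '[[-1,[2,-52,0],[0,0,0]],[-1,[2,-52,0],[0,0,0]],[-1,[2,-52,0],[0,0,0]],[-1,[2,-52,0],[0,0,1.9]],[-1,[0,0,0],[0,0,0]],[-1,[0,0,0],[0,0,0]]]'|head -3; python3 look.py w2
python3 -m pendant '[[-1,[0,-60,0],[0,0,0]],[-1,[0,-60,0],[0,0,0]],[-1,[0,-60,0],[0,0,0]],[-1,[0,-60,0],[0,0,0]],[-1,[0,-60,0],[0,0,0]],[-1,[0,-24,0],[0,0,0]],[-1,[0,0,0],[0,0,0]],[-1,[0,0,0],[0,0,0]]]'|head -3; python3 look.py w3
python3 - <<'E'
from h import *
import pickle
s,c=pickle.load(open("w1.pkl","rb"))
a=onz(c,(209.75,91),.012,s);b=onz(c,(161.6,183.95),.012,s)
d=b-a;print("base",(a+b)/2,np.linalg.norm(d),np.degrees(np.arctan2(d[1],d[0])-np.arctan2(84,-100)))
g=np.array([onz(c,(275+u/4,115+v/4),.176,s)for u,v in((152,200),(262,170),(295,290),(185,322))]);print(g.round(4),g.mean(0))
can=np.zeros((600,800,3),np.uint8)
for i,n in enumerate(("w2","w3")):
    s,c=pickle.load(open(n+".pkl","rb"));can[:440,i*400:i*400+400]=cv2.resize(c["img"][60:225,235:385,::-1],(400,440),interpolation=cv2.INTER_CUBIC)
cv2.imwrite("pics/c3.png",can[:440])
E
```

```text
clock: 2.1
tool_pos: [0.484, -0.0415, 0.3086]
eef_rot: [1.0, -0.003, -0.0, 0.001]
[ 0.48402288 -0.04147459  0.30860759] [[1.0, -0.005, -0.0], [-0.005, -1.0, -0.001], [-0.0, 0.001, -1.0]] [-0.62982491 -0.78708045  0.40265634]
clock: 3.15
tool_pos: [0.4871, 0.2809, 0.3085]
eef_rot: [1.0, -0.005, 0.0, 0.001]
[0.48707874 0.28089118 0.30848597] [[1.0, -0.009, 0.0], [-0.009, -1.0, -0.002], [0.0, 0.002, -1.0]] [ 0.66539043 -0.0382257  -0.65990383]
base [ 0.51736329 -0.0336657   0.012     ] 0.16809231667225033 8.209085189884705
[[ 0.5084 -0.2359  0.176 ]
 [ 0.5162 -0.2607  0.176 ]
 [ 0.4883 -0.2698  0.176 ]
 [ 0.4797 -0.2444  0.176 ]] [ 0.49818626 -0.25271834  0.176     ]
```

View pics/c3.png

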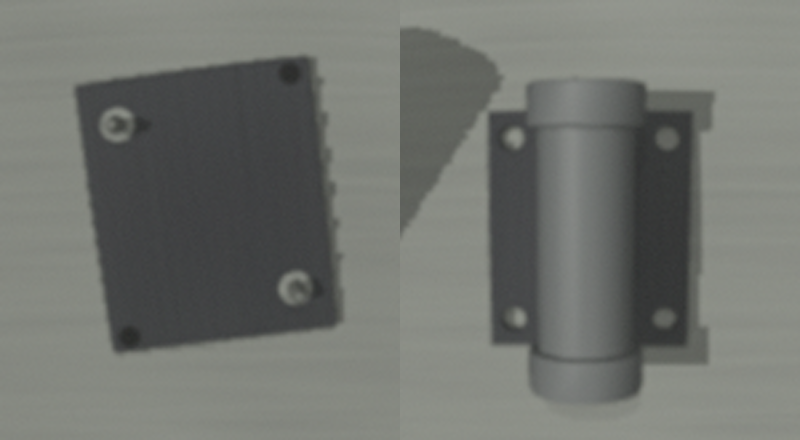

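Left: slab corners at (77,87), (313,57), (342,324) and (114,352), pins at (118,124) and (295,288). Right: the manifold seen from above, plate holes at (514,138), (667,138), (515,318) and (664,318), pipe vertical at about x=586.

```bash
cat > yaw.py <<'E'
from h import *
def fit(P,M):  # planar rigid fit of model M to P
    P=np.array(P)[:,:2];M=np.array(M,float)/1000;pc,mc=P.mean(0),M.mean(0)
    H=(M-mc).T@(P-pc);a=np.arctan2(H[0,1]-H[1,0],H[0,0]+H[1,1]);Rm=np.array([[np.cos(a),-np.sin(a)],[np.sin(a),np.cos(a)]])
    return pc-Rm@mc,np.degrees(a),((P-pc)-(M-mc)@Rm.T).round(4).tolist()
E
python3 - <<'E'
from yaw import *
import pickle
f=lambda u,v:(235+u*.375,60+v*.375)
s,c=pickle.load(open("w2.pkl","rb"))
print("slab",fit([onz(c,f(*p),.012,s)for p in((77,87),(313,57),(342,324),(114,352))],[(75,63),(75,-63),(-75,-63),(-75,63)]))
for z in(.012,.037):print("pins",z,fit([onz(c,f(*p),z,s)for p in((118,124),(295,288))],[(50,42),(-50,-42)]))
print("spots",[onz(c,f(*p),.012,s).round(4) for p in((290,73),(129,337))])
s,c=pickle.load(open("w3.pkl","rb"));g=lambda u,v:f(u-400,v)
print("plate",fit([onz(c,g(*p),.008,s)for p in((490,112),(692,112),(687,345),(492,343))],[(65,55),(65,-55),(-65,-55),(-65,55)]))
print("holes",fit([onz(c,g(*p),.006,s)for p in((514,138),(667,138),(664,318),(515,318))],[(50,42),(50,-42),(-50,-42),(-50,42)]))
print("pipe",[onz(c,g(*p),.05,s).round(4)for p in((538,250),(633,250),(540,330),(633,330))])
E
```

```text
slab (array([ 0.51776909, -0.03578995]), np.float64(6.6596616570190905), [[-0.0015, -0.0002], [-0.0015, -0.0004], [0.0019, -0.0005], [0.0012, 0.0011]])
pins 0.012 (array([ 0.51764407, -0.03381145]), np.float64(6.418347080355432), [[-0.0, -0.0], [0.0, 0.0]])
pins 0.037 (array([ 0.51972224, -0.03425677]), np.float64(6.418347080355407), [[-0.0026, -0.0027], [0.0026, 0.0027]])
spots [array([ 0.5892, -0.0778,  0.012 ]), array([0.4457, 0.0104, 0.012 ])]
plate (array([0.50802803, 0.29806168]), np.float64(-1.2073803961447853), [[-0.001, -0.0009], [-0.0005, 0.0008], [0.0007, 0.0003], [0.0008, -0.0002]])
holes (array([0.50805145, 0.2981266 ]), np.float64(-1.059722854014038), [[-0.0003, -0.0009], [-0.0001, 0.0007], [0.0005, 0.0006], [-0.0001, -0.0003]])
pipe [array([0.5027, 0.3221, 0.05  ]), array([0.5021, 0.2752, 0.05  ]), array([0.462 , 0.3224, 0.05  ]), array([0.4615, 0.2755, 0.05  ])]
```

Base is at (0.5176, −0.034) with yaw 6.5°, and both fits agree. The manifold is at (0.508, 0.298) with yaw −1.1°, and the pipe measures 47 mm, as it should. I descend and grasp.

```bash
python3 -m pendant '[[-1,[4,-3.4,50],[0,0,0.6]],[-1,[4,-3.4,50],[0,0,0]],[-1,[4,-3.4,50],[0,0,0]],[-1,[4,-3.4,50],[0,0,0]],[-1,[4,-3.4,50],[0,0,0]],[-1,[0,0,20],[0,0,0]],[-1,[0,0,7],[0,0,0]],[-1,[0,0,0],[0,0,0]]]' 40; python3 -m pendant '[[1,[0,0,0],[0,0,0]],[1,[0,0,0],[0,0,0]],[1,[0,0,0],[0,0,0]],[1,[0,0,0],[0,0,0]],[1,[0,0,0],[0,0,0]],[1,[0,0,0],[0,0,0]]]' 40
```

```text
clock: 4.2
tool_pos: [0.5071, 0.3007, 0.0328]
eef_rot: [1.0, -0.008, 0.001, -0.0]
contact_force: [-0.0, -0.5, 0.7]
opening: 1.0
finger_force: 0.0
clock: 4.95
tool_pos: [0.5063, 0.3, 0.0318]
eef_rot: [1.0, -0.008, -0.0, 0.001]
contact_force: [-0.5, -1.9, 3.4]
opening: 0.53
finger_force: 39.9
```

```bash
python3 -m pendant '[[1,[0,0,-20],[0,0,0]],[1,[0,0,-40],[0,0,0]],[1,[0,0,-40],[0,0,0]],[1,[0,0,0],[0,0,0]]]' ; python3 -m pendant '[[1,[2.5,30,0],[0,0,0]],[1,[2.5,50,0],[0,0,0]],[1,[2.5,55,0],[0,0,0]],[1,[2.5,55,0],[0,0,0]],[1,[2.5,55,0],[0,0,0]],[1,[2.5,50,0],[0,0,0]],[1,[0,38,0],[0,0,-4]],[1,[0,0,0],[0,0,-3.4]]]'; python3 -m pendant '[[1,[0,0,0],[0,0,0]],[1,[0,0,0],[0,0,0]]]';python3 look.py w4
```

```text
clock: 5.45
tool_pos: [0.508, 0.3026, 0.1347]
eef_rot: [1.0, -0.008, 0.003, -0.002]
contact_force: [1.3, 0.2, -7.9]
opening: 0.53
finger_force: 40.1
clock: 6.45
tool_pos: [0.514, -0.0377, 0.13]
eef_rot: [0.999, 0.054, -0.002, 0.001]
contact_force: [0.4, 0.5, -7.7]
opening: 0.529
finger_force: 40.1
clock: 6.7
tool_pos: [0.5156, -0.0313, 0.131]
eef_rot: [0.998, 0.057, -0.001, -0.0]
contact_force: [0.2, 0.4, -6.3]
opening: 0.527
finger_force: 40.1
[ 0.5155561  -0.03127384  0.13100764] [[0.994, 0.114, -0.001], [0.114, -0.994, 0.001], [-0.001, -0.001, -1.0]] [ 0.24480674  0.37711903 -6.33681095]
```

View pics/w4.png

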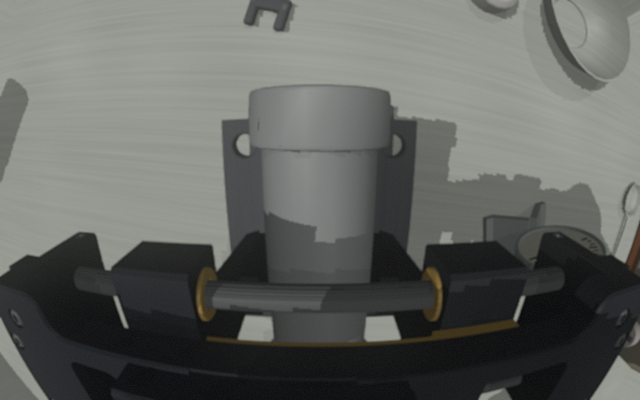

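The manifold is held level. The plate's front corners are at (223,121) and (416,121), with holes near (241,144) and (398,146). I check the in-hand offset from these.

Run:
```python
from h import *
import pickle
s,c=pickle.load(open("w4.pkl","rb"))
z=s["tool_pos"][2]-.023
Rm=R.from_quat(s["eef_rot"]).as_matrix()
for p in((223,121),(416,121),(241,144),(398,146)):
    print(p,(Rm.T@(onz(c,p,z,s)-s["tool_pos"])*1000).round(1))
print("yaw",np.degrees(np.arctan2(Rm[1,0],Rm[0,0])), s["tool_pos"])
```

```text
(223, 121) [ 66.6 -53.2  23. ]
(416, 121) [66.6 54.5 22.9]
(241, 144) [ 53.2 -43.1  23. ]
(398, 146) [52.1 44.5 22.9]
yaw 6.528834731746389 [ 0.5155561  -0.03127384  0.13100764]
```

```bash
python3 -m pendant '[[1,[0,1.9,10],[0,0,0]],[1,[0,0,20],[0,0,0]],[1,[0,0,20],[0,0,0]],[1,[0,0,8],[0,0,0]],[1,[0,0,4],[0,0,0]],[1,[0,0,4],[0,0,0]],[1,[0,0,0],[0,0,0]]]'; python3 -m pendant '[[1,[0,0,4],[0,0,0]],[1,[0,0,4],[0,0,0]],[1,[0,0,0],[0,0,0]]]'
```

```text
clock: 7.62
tool_pos: [0.5164, -0.0342, 0.0659]
eef_rot: [0.998, 0.057, 0.0, 0.0]
contact_force: [0.1, 0.0, -7.4]
opening: 0.53
finger_force: 40.1
clock: 8.0
tool_pos: [0.516, -0.0343, 0.0574]
eef_rot: [0.998, 0.057, -0.0, 0.0]
contact_force: [-0.4, -0.5, -7.3]
opening: 0.529
finger_force: 40.1
```

```bash
python3 -m pendant '[[1,[0,0,4],[0,0,0]],[1,[0,0,4],[0,0,0]],[1,[0,0,3],[0,0,0]],[1,[0,0,0],[0,0,0]]]'; python3 -m pendant '[[1,[0,0,2],[0,0,0]],[1,[0,0,1],[0,0,0]],[1,[0,0,0],[0,0,0]]]'
```

```text
clock: 8.5
tool_pos: [0.5161, -0.0343, 0.0464]
eef_rot: [0.998, 0.057, -0.0, 0.0]
contact_force: [0.0, 0.6, -7.0]
opening: 0.53
finger_force: 40.1
clock: 8.88
tool_pos: [0.5163, -0.0341, 0.0439]
eef_rot: [0.998, 0.057, 0.0, 0.0]
contact_force: [-0.7, 0.9, -4.9]
opening: 0.523
finger_force: 40.1
```

```bash
python3 -m pendant '[[1,[0,0,0.5],[0,0,0]],[-1,[0,0,0],[0,0,0]],[-1,[0,0,0],[0,0,0]],[-1,[0,0,0],[0,0,0]],[-1,[0,0,-10],[0,0,0]],[-1,[0,0,-50],[0,0,0]],[-1,[0,0,-60],[0,0,0]],[-1,[0,0,-60],[0,0,0]]]'; python3 -m pendant '[[-1,[0,0,-30],[0,0,0]],[-1,[0,0,0],[0,0,0]],[-1,[0,0,0],[0,0,0]]]';python3 look.py w5; python3 -m pendant '[[-1,[-10.6,53.6,0],[0,0,0]],[-1,[-10.6,53.6,0],[0,0,0]],[-1,[-10.6,53.6,0],[0,0,0]],[-1,[-10.6,53.6,0],[0,0,0]],[-1,[0,0,0],[0,0,-10.5]],[-1,[0,0,0],[0,0,0]],[-1,[0,0,0],[0,0,0]]]';python3 look.py w6
python3 - <<'E'
from h import *
import pickle
can=np.zeros((400,800,3),np.uint8)
for i,(n,y,x) in enumerate((("w5",60,220),("w6",60,220))):
    s,c=pickle.load(open(n+".pkl","rb"));can[:,i*400:i*400+400]=cv2.resize(c["img"][y:y+200,x:x+200,::-1],(400,400),interpolation=cv2.INTER_CUBIC)
cv2.imwrite("pics/c4.png",can)
E
```

```text
clock: 9.88
tool_pos: [0.5159, -0.0344, 0.2257]
eef_rot: [0.998, 0.057, 0.0, 0.0]
contact_force: [0.6, -0.1, -0.3]
opening: 0.999
finger_force: 0.0
clock: 10.25
tool_pos: [0.5154, -0.0345, 0.2526]
eef_rot: [0.998, 0.057, -0.001, 0.0]
contact_force: [0.5, 0.8, -1.1]
opening: 1.002
finger_force: 0.0
[ 0.51539287 -0.03446299  0.25260763] [[0.994, 0.113, -0.002], [0.113, -0.994, -0.0], [-0.002, 0.0, -1.0]] [ 0.51994458  0.81175299 -1.08874653]
clock: 11.18
tool_pos: [0.4982, -0.2509, 0.2524]
eef_rot: [0.989, 0.147, -0.001, -0.001]
contact_force: [-0.7, 0.4, -0.2]
opening: 0.999
finger_force: 0.0
[ 0.49818886 -0.25086209  0.25240057] [[0.957, 0.291, -0.001], [0.291, -0.957, 0.001], [-0.001, -0.002, -1.0]] [-0.74776717  0.42869033 -0.21299355]
```

View pics/c4.png

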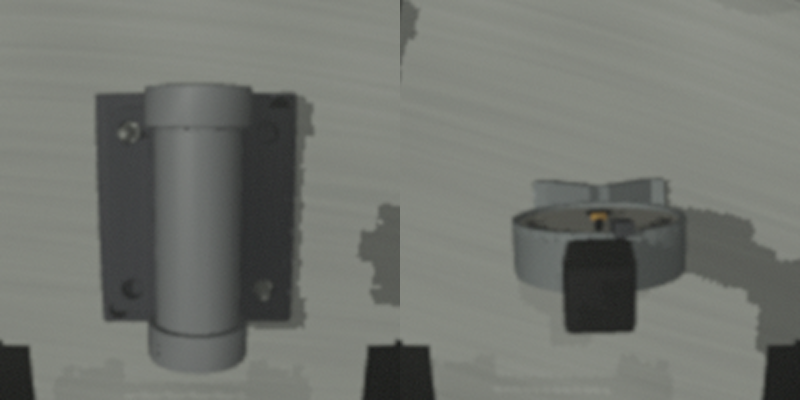

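The manifold sits flush with a pin through the upper left (128,132) and lower right (264,290) holes. The gauge is now square to the tool: the grip top's back edge is at about (600,331) and its sides at 566 and 635.

Run:
```python
from h import *
import pickle
s,c=pickle.load(open("w6.pkl","rb"));Rm=R.from_quat(s["eef_rot"]).as_matrix()
for p in((566,331),(635,331),(566,300),(635,300)):
    print((Rm.T@(onz(c,(220+(p[0]-400)/2,60+p[1]/2),.176,s)-s["tool_pos"])*1000).round(1))
print(s["q"].round(2))
s,c=pickle.load(open("w5.pkl","rb"))
for p in((155,200),(243,200),(157,320),(241,320)):
    print(onz(c,(220+p[0]/2,60+p[1]/2),.062,s).round(4))
```

```text
[-15.4 -11.7  76.4]
[-15.4  14.8  76.4]
[ -2.9 -11.5  76.4]
[-2.9 14.6 76.4]
[ 0.6   0.6  -0.36  1.75  0.27  0.85 -1.15]
[ 0.5298 -0.0096  0.062 ]
[ 0.5352 -0.0577  0.062 ]
[ 0.4603 -0.0174  0.062 ]
[ 0.4657 -0.0658  0.062 ]
```

```bash
python3 -m pendant '[[-1,[-1,1.5,40],[0,0,0]],[-1,[0,0,40],[0,0,0]],[-1,[0,0,30],[0,0,0]],[-1,[0,0,6],[0,0,0]],[-1,[0,0,0],[0,0,0]],[-1,[0,0,0],[0,0,0]]]' 40; python3 -m pendant '[[1,[0,0,0],[0,0,0]],[1,[0,0,0],[0,0,0]],[1,[0,0,0],[0,0,0]],[1,[0,0,0],[0,0,0]],[1,[0,0,0],[0,0,0]],[1,[0,0,0],[0,0,0]]]' 40
```

```text
clock: 11.98
tool_pos: [0.4988, -0.2539, 0.1385]
eef_rot: [0.989, 0.148, 0.001, 0.001]
contact_force: [0.6, -0.7, 0.4]
opening: 0.998
finger_force: 0.0
clock: 12.72
tool_pos: [0.4977, -0.2536, 0.1372]
eef_rot: [0.989, 0.148, -0.0, -0.0]
contact_force: [-0.6, 0.7, 1.2]
opening: 0.343
finger_force: 0.8
```

```bash
python3 -m pendant '[[1,[0,0,-20],[0,0,0]],[1,[0,0,-40],[0,0,0]],[1,[0,0,-50],[0,0,0]],[1,[0,0,0],[0,0,0]],[1,[0,0,0],[0,0,0]]]'; python3 look.py w7
python3 - <<'E'
import cv2
im=cv2.imread("pics/w7.png");cv2.imwrite("pics/c5.png",cv2.resize(im[160:280,240:400],(800,600),interpolation=cv2.INTER_CUBIC))
E
```

```text
clock: 13.35
tool_pos: [0.4965, -0.2536, 0.2459]
eef_rot: [0.989, 0.148, -0.001, -0.001]
contact_force: [-1.0, 0.2, -3.9]
opening: 0.313
finger_force: 39.9
[ 0.49645451 -0.25361732  0.24591972] [[0.956, 0.292, -0.003], [0.292, -0.956, 0.001], [-0.003, -0.001, -1.0]] [-1.00923758  0.20466574 -3.90123233]
```

View pics/c5.png

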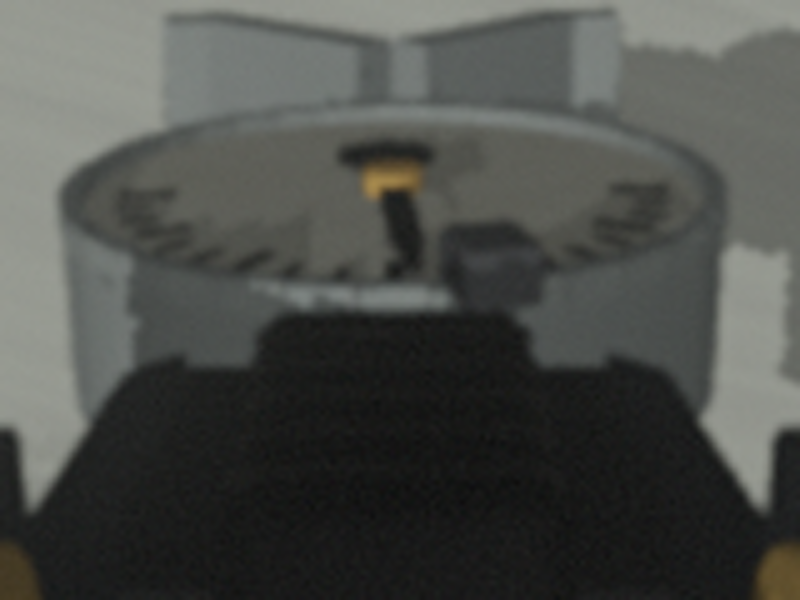

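The dial is clear: hub at (390,175), needle tip at about (405,272), and the index block spans u 450–545, v 225–310. I convert these onto the dial face plane.

Run:
```python
from h import *
import pickle
s,c=pickle.load(open("w7.pkl","rb"));K=c["camera_matrix"]
I=dict(tool_pos=np.zeros(3),eef_rot=np.array([0,0,0,1.]))
for n,p in dict(hub=(390,165),tip=(405,272),ixTL=(452,235),ixTR=(530,232),ixmid=(480,262),ixTop=(480,225),ixbotL=(450,290),ixBR=(540,300),rimL=(62,200),rimR=(725,200),rimTop=(390,105),rimbot=(390,283)).items():
  o,v=ray(c,(240+p[0]/5,160+p[1]/5),I)
  for x in(.010,.013,.016):
    q=o+v*(x-o[0])/v[0];y,h=q[1]*1000,54-q[2]*1000
    print(n,x,"y %.1f h %.1f ang %.3f"%(y,h,np.arctan2(y,h)),end=" | ")
  print()
```

```text
hub 0.01 y -0.2 h -24.1 ang -3.135 | hub 0.013 y -0.1 h -12.9 ang -3.130 | hub 0.016 y -0.1 h -1.8 ang -3.073 | 
tip 0.01 y 1.7 h 25.1 ang 0.068 | tip 0.013 y 1.6 h 33.8 ang 0.049 | tip 0.016 y 1.6 h 42.5 ang 0.037 | 
ixTL 0.01 y 7.9 h 10.5 ang 0.641 | ixTL 0.013 y 7.5 h 20.0 ang 0.359 | ixTL 0.016 y 7.1 h 29.4 ang 0.237 | 
ixTR 0.01 y 18.0 h 9.3 ang 1.093 | ixTR 0.013 y 17.1 h 18.8 ang 0.739 | ixTR 0.016 y 16.3 h 28.3 ang 0.522 | 
ixmid 0.01 y 10.9 h 21.4 ang 0.470 | ixmid 0.013 y 10.4 h 30.3 ang 0.329 | ixmid 0.016 y 9.8 h 39.2 ang 0.246 | 
ixTop 0.01 y 11.7 h 6.2 ang 1.081 | ixTop 0.013 y 11.1 h 15.9 ang 0.611 | ixTop 0.016 y 10.6 h 25.5 ang 0.392 | 
ixbotL 0.01 y 6.9 h 31.5 ang 0.215 | ixbotL 0.013 y 6.5 h 39.9 ang 0.163 | ixbotL 0.016 y 6.2 h 48.3 ang 0.128 | 
ixBR 0.01 y 17.0 h 35.0 ang 0.452 | ixBR 0.013 y 16.2 h 43.2 ang 0.358 | ixBR 0.016 y 15.3 h 51.4 ang 0.290 | 
rimL 0.01 y -46.2 h -5.4 ang -1.686 | rimL 0.013 y -43.9 h 4.9 ang -1.461 | rimL 0.016 y -41.6 h 15.1 ang -1.223 | 
rimR 0.01 y 46.9 h -5.2 ang 1.682 | rimR 0.013 y 44.5 h 5.0 ang 1.460 | rimR 0.016 y 42.2 h 15.2 ang 1.226 | 
rimTop 0.01 y -0.3 h -64.5 ang -3.138 | rimTop 0.013 y -0.2 h -51.4 ang -3.137 | rimTop 0.016 y -0.2 h -38.2 ang -3.137 | 
rimbot 0.01 y -0.1 h 29.1 ang -0.002 | rimbot 0.013 y -0.0 h 37.6 ang -0.001 | rimbot 0.016 y -0.0 h 46.1 ang -0.001 |
```

```bash
python3 -m pendant '[[1,[0,0,-10],[0,0,0]],[1,[14,-34,0],[0,0,0]],[1,[21,-50,0],[0,0,0]],[1,[21,-50,0],[0,0,0]],[1,[20.5,-50,0],[0,0,0]],[1,[8,-20,0],[0,0,10.5]],[1,[0,0,0],[0,0,0]],[1,[0,0,0],[0,0,0]]]'; python3 -m pendant '[[1,[0,0,0],[0,0,0]],[1,[0,0,0],[0,0,0]]]'
```

```text
clock: 14.4
tool_pos: [0.5187, -0.0357, 0.2569]
eef_rot: [0.998, 0.057, -0.001, 0.001]
contact_force: [0.3, -1.4, -3.3]
opening: 0.313
finger_force: 39.9
clock: 14.65
tool_pos: [0.5189, -0.0353, 0.2571]
eef_rot: [0.998, 0.056, -0.0, 0.0]
contact_force: [-0.8, -0.7, -3.6]
opening: 0.316
finger_force: 39.9
```

```bash
python3 -m pendant '[[1,[0,-30.6,2.2],[-8.6,0,0]],[1,[0,-29.2,2.2],[-8.6,0,0]],[1,[0,0,0],[0,0,0]],[1,[0,0,0],[0,0,0]],[1,[0,0,0],[0,0,0]],[1,[0,0,0],[0,0,0]],[1,[0,0,0],[0,0,0]],[1,[0,0,0],[0,0,0]]]'; python3 -m pendant '[[1,[0,0,0],[0,0,0]],[1,[0,0,0],[0,0,0]],[1,[0,0,0],[0,0,0]],[1,[0,0,0],[0,0,0]]]'|head -2; python3 look.py w8
python3 - <<'E'
from h import *
im=cv2.imread("pics/w8.png");cv2.imwrite("pics/c6.png",cv2.resize(im[160:280,240:400],(800,600),interpolation=cv2.INTER_CUBIC))
s=r.get_state();Rm=R.from_quat(s["eef_rot"]).as_matrix();z=Rm[:,2];p=s["tool_pos"]
q=np.array([.5178,-.034,.062]);a=np.radians(6.5);ax=np.array([np.cos(a),np.sin(a),0])
print("tilt",np.degrees(np.arcsin(-Rm[2,1])),np.degrees(np.arcsin(Rm[2,0])),"yaw",np.degrees(np.arctan2(Rm[1,0],Rm[0,0])))
print("pipe axis in tool mm",(Rm.T@(q-p)*1000).round(1))
E
```

```text
clock: 15.65
tool_pos: [0.5124, 0.0241, 0.2485]
eef_rot: [0.987, 0.055, 0.008, 0.149]
contact_force: [0.3, -0.2, -3.6]
opening: 0.318
finger_force: 40.0
clock: 16.15
tool_pos: [0.5123, 0.0247, 0.2485]
[0.51233926 0.02470115 0.24847923] [[0.994, 0.108, 0.033], [0.113, -0.949, -0.293], [-0.0, 0.295, -0.955]] [-0.29719404  0.33711542 -4.07891173]
tilt -17.170747181615354 -0.005540326639384125 yaw 6.496666731452884
pipe axis in tool mm [ -1.2   1.3 195.6]
```

View pics/c6.png

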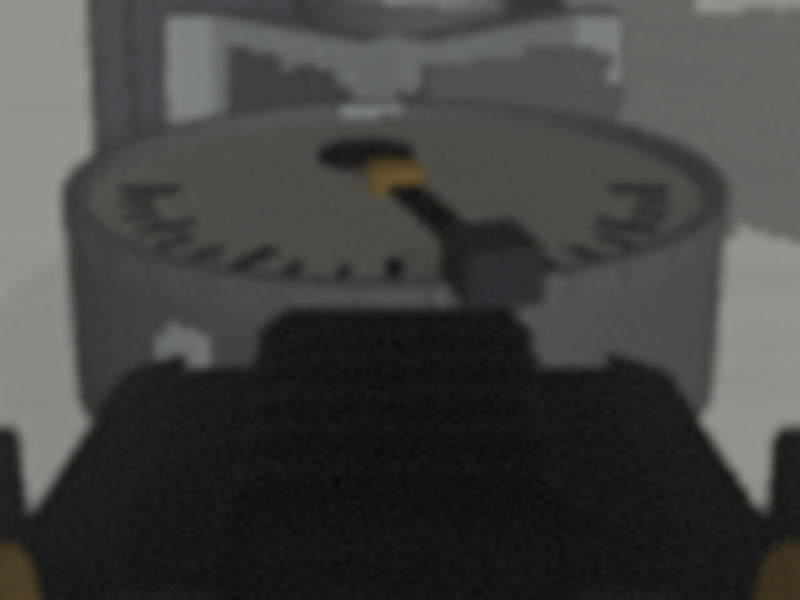

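The needle runs from the hub (390,175) towards (455,225) and its tip goes behind the index block. The block's front face has its inner edge at (445,237)-(522,223) and its outer edge at (475,266)-(545,262). I compute both angles.

Run:
```python
from h import *
import pickle
s,c=pickle.load(open("w8.pkl","rb"))
I=dict(tool_pos=np.zeros(3),eef_rot=np.array([0,0,0,1.]))
def at(p,x):
  o,v=ray(c,(240+p[0]/5,160+p[1]/5),I);q=o+v*(x-o[0])/v[0];return q[1]*1000,54-q[2]*1000
print("tick",[np.round(at((395,268),x),1) for x in(.010,.012,.013)])
for x in(.016,.018,.019,.020,.021,.022):
  print(x,[("%.1f %.1f r%.1f a%.3f"%(*q,np.hypot(*q),np.arctan2(*q)))for q in(at((483,230),x),at((510,264),x))])
# needle direction: two points on its centre line
for x in(.012,.013,.014,.015,.016):
  a,b=np.array(at((405,190),x)),np.array(at((446,227),x));print(x,a.round(1),b.round(1),np.arctan2(*(b-a)).round(3), np.arctan2(*b).round(3))
```

```text
tick [array([ 0.4, 23.4]), array([ 0.4, 29.3]), array([ 0.4, 32.2])]
0.016 ['10.7 27.3 r29.3 a0.373', '12.9 39.7 r41.7 a0.315']
0.018 ['10.3 33.6 r35.2 a0.297', '12.5 45.6 r47.3 a0.267']
0.019 ['10.1 36.8 r38.2 a0.268', '12.2 48.5 r50.0 a0.247']
0.02 ['9.9 40.0 r41.2 a0.243', '12.0 51.5 r52.9 a0.229']
0.021 ['9.7 43.2 r44.2 a0.221', '11.8 54.4 r55.7 a0.213']
0.022 ['9.5 46.3 r47.3 a0.202', '11.5 57.4 r58.5 a0.198']
0.012 [ 1.8 -3.7] [ 6.8 13.3] 0.289 0.476
0.013 [ 1.8 -0.2] [ 6.7 16.5] 0.289 0.388
0.014 [1.7 3.3] [ 6.6 19.7] 0.289 0.324
0.015 [1.7 6.7] [ 6.5 22.9] 0.289 0.277
0.016 [ 1.7 10.2] [ 6.4 26.1] 0.289 0.24
```

Needle is about 0.29–0.30 and index about 0.27–0.30, so they match within roughly 1 mm at the tip. I align sideways by 1.3 mm and descend along the tool axis.

```bash
python3 -m pendant '[[1,[0,1.3,15],[0,0,0]],[1,[0,0,20],[0,0,0]],[1,[0,0,12],[0,0,0]],[1,[0,0,4],[0,0,0]],[1,[0,0,0],[0,0,0]],[1,[0,0,0],[0,0,0]]]'; python3 -m pendant '[[1,[0,0,2],[0,0,0]],[1,[0,0,0],[0,0,0]],[1,[0,0,0],[0,0,0]]]'
```

```text
clock: 16.95
tool_pos: [0.5146, 0.0088, 0.2006]
eef_rot: [0.987, 0.056, 0.009, 0.149]
contact_force: [0.0, -0.4, -4.7]
opening: 0.317
finger_force: 40.0
clock: 17.32
tool_pos: [0.515, 0.0082, 0.1989]
eef_rot: [0.987, 0.056, 0.009, 0.149]
contact_force: [0.6, 1.6, 3.2]
opening: 0.315
finger_force: 40.0
```

The contact force is about 8 N along the tool axis, so both legs are bearing equally. I let it settle and verify.

```bash
python3 -m pendant '[[1,[0,0,0.3],[0,0,0]],[1,[0,0,0],[0,0,0]],[1,[0,0,0],[0,0,0]],[1,[0,0,0],[0,0,0]],[1,[0,0,0],[0,0,0]],[1,[0,0,0],[0,0,0]],[1,[0,0,0],[0,0,0]],[1,[0,0,0],[0,0,0]]]'; python3 look.py w9
python3 - <<'E'
from h import *
im=cv2.imread("pics/w9.png");cv2.imwrite("pics/c7.png",cv2.resize(im[120:270,230:410],(720,600),interpolation=cv2.INTER_CUBIC))
s=r.get_state();Rm=R.from_quat(s["eef_rot"]).as_matrix()
print("tilt",np.arcsin(-Rm[2,1]),"pipe in tool",(Rm.T@(np.array([.5178,-.034,.062])-s["tool_pos"])*1000).round(1))
E
```

```text
clock: 18.32
tool_pos: [0.5151, 0.0082, 0.1988]
eef_rot: [0.987, 0.056, 0.01, 0.149]
contact_force: [0.3, 1.4, 7.2]
opening: 0.314
finger_force: 40.0
[0.5150925  0.00822763 0.19883115] [[0.994, 0.108, 0.036], [0.113, -0.949, -0.293], [0.002, 0.295, -0.956]] [0.26393718 1.37457233 7.18671397]
tilt -0.29937521671182654 pipe in tool [ -2.4   0.  143.2]
```

View pics/c7.png

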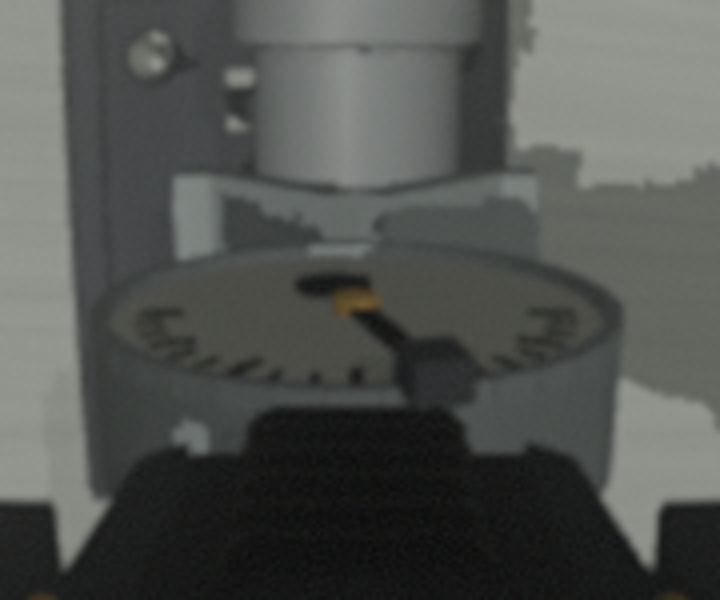

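The shoe sits centred on the pipe, with the pipe at u 258–460 and the shoe apex at about 357. Both legs are loaded at about 11 N, and the needle points into the index. Handing in.

```bash
python3 -c "
from plant import r
print(r.finish_job())"
```

```text
the job is handed in; nothing more can be done
None
```

The job is handed in, with no verdict returned: the manifold sits flush over both pins and released, and the gauge is held astride the pipe at about 0.30 rad with about 11 N on both legs. The index block hides the needle's tip, so I judged needle-on-index by measured angles (needle 0.29–0.30 rad, index 0.27–0.30 rad).

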